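# Switch off the induction cooker and lift the warm roll off the griddle with tongs

### The job

The breakfast rolls are warm and the cooker is still on with its child lock set: press the yellow lock key, let it come up again, then press the red on/off key, and touch no other key. Then take the kitchen tongs by their grips, close them on the pale wheat roll and lift it at least 10 cm off the griddle, without touching any roll with the gripper itself. Finish while holding the roll up in the tongs, and leave the dark rolls, the griddle and everything else where they are.

Things in the scene. Friction and masses are not known exactly. Their poses are not given: they have to be found in the camera images.
- cooker_mid (a point): centre of the top face (60 mm above the worktop) of a fixed portable induction cooker, white with black glass, 360 mm deep (x) by 290 wide (y); its x axis points from its key row (near the robot) to its rear. Five round keys, 42 mm apart along y, stand 143 mm in front of this centre; from left (+y) to right: red on/off, white plus, white timer, white minus, yellow child lock
- lock_key_top (a point): centre of the top of the yellow child-lock key (padlock sign), round, 23 mm across, standing 7 mm proud of the cooker's top; pressed straight down, travel 5 mm, spring 1.2 N at first and 4 N at the bottom
- lock_key (a joint): travel of the yellow child-lock key in m: 0 up, 0.005 fully pressed; it counts as pressed beyond 0.003 and springs back when released; 1.2 N to start it, 4 N fully down
- power_key_top (a point): centre of the top of the red on/off key (power sign), same size and spring as the lock key, at the left (+y) end of the row
- power_key (a joint): travel of the red on/off key in m: 0 up, 0.005 fully pressed; it counts as pressed beyond 0.003 and springs back when released; same spring
- minus_key (a joint): travel of the white minus key in m: 0 up, 0.005 fully pressed; it counts as pressed beyond 0.003 and springs back when released; not needed
- timer_key (a joint): travel of the white timer key in m: 0 up, 0.005 fully pressed; it counts as pressed beyond 0.003 and springs back when released; not needed
- plus_key (a joint): travel of the white plus key in m: 0 up, 0.005 fully pressed; it counts as pressed beyond 0.003 and springs back when released; not needed
- griddle_top (a point): centre of the upper face of a flat black cast-iron griddle plate, 244 mm across and 7 mm thick without a rim, 2 kg, loose on the cooker's glass, with two loop handles along its y axis; its upper face lies 67 mm above the worktop. Three small rolls stand on it in a row along its y, about 83 mm apart, in any order
- wheat_roll_mid (a point): centre (21 mm above its underside) of the pale golden wheat roll with a cross cut in its top: round, 50 mm across, 42 mm high, sides upright from 14 to 26 mm above its underside, about 40 g
- rye_roll_a_mid (a point): centre of a dark brown seeded rye roll, same size
- rye_roll_b_mid (a point): centre of the other dark brown seeded rye roll, same size
- tongs_grip (a point): point half-way between the two blue-green silicone grips of the tongs, half-way up (11 mm above the worktop), 100 mm ahead of the tail hinge; x runs along the tongs to the tips, z is up. The grips are 64 mm long along x and 22 mm high; their outer faces are 64 mm apart when open (each turned 0.085 rad from x, wider towards the tips), parallel and 47 mm apart when closed on a 50 mm roll
- tongs_tips (a point): point half-way between the two heads of the open tongs, half-way up, 119 mm ahead of tongs_grip along x; the heads are upright plates, 42 mm long along x, 6 mm thick, 22 mm high, inner faces 87 mm apart when open, parallel when 50 mm apart. It is fixed to the +y arm: when the tongs are closed the true middle lies up to 20 mm to its -y side
- tongs_jaw (a joint): closing angle of the tongs in rad: 0 open, about 0.17 with the heads 50 mm apart, 0.38 nearly shut. Squeezing at the grips takes 3.5 N at first and 6 N when the heads are 50 mm apart; a squeeze of 15 to 30 N holds a roll firmly; let go, they spring open
- tongs: sprung kitchen tongs, steel with blue-green silicone grips and heads, lying on their side on the worktop, 240 mm long, 22 mm high, about 110 g; origin on the tail hinge at the underside, x along the tongs to the tips
- wheat_roll: the pale wheat roll; origin at the centre of its underside
- griddle: the griddle plate; origin at the centre of its underside
- rye_roll_a: a dark rye roll; origin at its underside
- rye_roll_b: the other dark rye roll; origin at its underside
- serving_plate: white plate with a blue middle, 180 mm across, 20 mm high; bystander
- mug: blue mug, 82 mm across, 92 mm high; bystander
- pepper_mill: dark wooden pepper mill, 54 mm across, 146 mm high; bystander
- rice_jar: cream storage jar, 96 mm across, 140 mm high; bystander
Mind the look-alikes: they are no part of the job. Leave any blue or purple look-alike of the wheat_roll alone.

How it is judged (in metres and radians):
On the way, in this order (a step that is already met when the one before it is completed fails the run):
1. the yellow lock key is pressed, the red key being up (value of joint lock_key above 0.003 m and value of joint power_key below 0.0015 m), for 0.05 s.
2. the red on/off key is pressed, the lock key being up again (value of joint power_key above 0.003 m and value of joint lock_key below 0.0015 m), for 0.05 s.
3. the gripped tongs have closed on the wheat roll and raised it off the griddle (z of wheat_roll_mid in the frame of griddle_top above 0.04 m and contact force between wheat_roll and tongs above 1 N and value of joint tongs_jaw between 0.11 and 0.26 rad and distance between wheat_roll_mid and tongs_tips below 0.05 m and contact force between the fingers and tongs above 2 N), for 0.2 s.
At the end, for the whole second after the job is handed in: Wheat roll still, between the heads of the gripped tongs (heads within 50 mm, over 1 N, jaw 0.11 to 0.26 rad; fingers over 2 N), its centre over 110 mm above the griddle (21 mm at first), griddle not touched; keys up; rye rolls, griddle and bystanders within 30 mm of their start (z of wheat_roll_mid in the frame of griddle_top above 0.11 m and contact force between wheat_roll and tongs above 1 N and value of joint tongs_jaw between 0.11 and 0.26 rad and distance between wheat_roll_mid and tongs_tips below 0.05 m and contact force between the fingers and tongs above 2 N and contact force between wheat_roll and griddle below 0.1 N and linear speed of wheat_roll below 0.03 m/s and value of joint each of lock_key, power_key below 0.0015 m and distance of each of rye_roll_a, rye_roll_b, griddle, serving_plate, mug, pepper_mill, rice_jar from where it was at the start of the episode below 0.03 m); the arm keeps its last pose, push and grip.
It fails at once if the lock and on/off keys pressed at the same time (value of joint each of lock_key, power_key above 0.0015 m).
It fails at once if another key pressed (value of joint any of minus_key, timer_key, plus_key above 0.003 m).
It fails at once if a roll touched by the gripper or the arm (contact force between any of the fingers, the arm and wheat_roll above 0.5 N or contact force between any of the fingers, the arm and rye_roll_a above 0.5 N or contact force between any of the fingers, the arm and rye_roll_b above 0.5 N).
It fails at once if the dark rolls, the griddle or a bystander moved by more than 30 mm (not (distance of each of rye_roll_a, rye_roll_b, griddle, serving_plate, mug, pepper_mill, rice_jar from where it was at the start of the episode below 0.03 m)).
It also fails if it takes over 59 s, if anything falls off the work surface, if the arm or the gripper's body presses on something with over 40 N, if the wrist force passes 120 N, or if a joint passes its speed limit or range.

### The arm

A 6-joint arm with a two-finger parallel gripper is mounted at the origin on the work surface. World frame = base frame: x ahead of the robot, y to its left, z up, the work surface at z = 0. Lengths are in mm, angles in rad, forces in N, time in s.
With the tool pointing down it reaches from about 300 to 775 mm from the base axis. Payload 14.6 kg.
Tool frame: the origin (TCP) lies midway between the tips of the shut fingers; the grasp point (between the pads) lies 19 mm behind it (manip.grip_depth is the distance from the TCP to the grasp point, in mm); x points along the fingers, y is the direction in which the jaws open and shut, and the axes are right-handed (so a half turn about x gives the same grasp; the last joint's range is limited). The gripper opens to 94 mm and grips with 3 to 60 N. Pads are 16 mm wide; open, the fingers measure 119 mm over their backs; the gripper's body (75 mm by 177 mm) begins 78 mm behind the grasp point.
Start: joints at [1.197, 0.3, 1.521, -0, 1.321, -0.067], TCP at [166.103, 524.308, 205.446] pointing down, gripper open.
Joint ranges: [-3.03, 3.03], [-0.79, 2.21], [0.23, 2.52], [-1.04, 4.18], [0, 3.07], [-2.55, 2.55]. Speed limits (rad/s): [2.22, 2.22, 2.57, 3.14, 3.14, 3.14].

### API

Orientations are given as [roll, pitch, yaw] about the fixed x, y, z axes, in that order (R = Rz(yaw) Ry(pitch) Rx(roll)).
In Python, from cell import readout, cams, ticket, manip gives the robot as it stands. The module is installed in compiled form; this text tells all that it offers.
- The arm moves only by the tool apply_moves, never from a script. Its argument "plan" is one flat list of numbers, 7 for each row, row after row: the turn, a rotation vector about the tool's x, y, z in rad, then the shift along the tool's x, y, z in m, then the opening in per cent of the stroke, from 0 (shut) to 100 (fully open). In form: [wx, wy, wz, x, y, z, fingers, wx, wy, wz, x, y, z, fingers, ...]. A call has 1 to 5 rows; each row shifts and turns the commanded pose from where the row before left it, along the tool's axes as they then stand; what a row does not reach is not made up. A row lasts 1/8 s, in which the tool goes at most 62.5 mm and 10.7 degrees, less where a joint would pass 70% of its speed; a pose out of reach is approached as far as the arm can. A call with a gripper value outside its range is refused whole. The fingers move at their own pace and stop on an object; "force" is the grip in N (left out, the last holds). Time passes only in rows, so rows that do not move let the fingers close. It gives the time, the measured TCP pose, the force and the opening at its end, in the units of the state.
- readout.read_state(): the state, without advancing time (a new reading comes with each control period).
- cams.camera(name): name is "scene" or "side" or "wrist"; returns a dict with "image" (400x640x3 uint8, red, green, blue), "fovy" (degrees; the focal length in pixels is half the picture's height over the tangent of half this angle, whatever the lens; pixels are square), "cx", "cy" (the principal point, pixels), "position" and "orientation" of the camera in the world; the wrist camera has in their place "T_tool_cam" (4x4, takes a point from camera to tool coordinates, whose origin is the TCP and whose axes are the tool frame's). Camera axes: x right, y down, z forward; pixel columns grow to the right and rows downward; lengths in mm; the calibration is good to about 2 mm. A picture is of the moment at which its call begins: read the wrist's pose just before it. There is no depth.
- ticket.sign_off(): hands the job in, once; it reports no verdict.
The state is a dict: "clock": time; "joints": joint angles; "qd": joint speeds; "effort": joint torques, N m; "eef_pos": TCP position; "eef_rot": TCP orientation; "wrist_force": force on the tool from outside, world axes, zero at the start; "moment": the same for the moment, N m; "finger_gap": finger opening in mm.
Only numpy, scipy, OpenCV 4.12 (cv2) and the standard library are available. Lean on these libraries where they do the work, as an engineer would, in place of code of your own. Each camera call takes 0.05 s, during which the arm holds its last target.

## Working session

There is one attempt and no reset: what is moved stays moved. The work goes in short steps, Python scripts to look and compute and a tool call to move; the robot and the scene stay as the last step left them, time stands still between calls to the robot, and variables do not carry over. Pictures are saved under pics/ and viewed, and the job is handed in when it is done.

Besides the shell and the picture viewer there is one more tool, called after "Emit:" in YAML: its name, and indented under it one key for each argument. apply_moves: Moves the arm, as the interface text tells. Its arguments: {"type":"object","properties":{"plan":{"type":"array","items":{"type":"number"}},"force":{"type":"number"}},"required":["plan"]}

```bash
mkdir -p pics; ls; cat > h.py <<'E'
import numpy as np,cv2
from scipy.spatial.transform import Rotation as R
from cell import readout,cams,ticket,manip
E
python3 - <<'E'
from h import *
s=readout.read_state();print(s)
for n in ("scene","side","wrist"):
    c=cams.camera(n);cv2.imwrite(f"pics/{n}0.png",c["image"][:,:,::-1])
    print(n,{k:v for k,v in c.items() if k!="image"})
    import pickle;c['state']=s;pickle.dump(c,open(f"{n}0.pkl","wb"))
E
```

```text
pics
{'clock': 0.0, 'joints': array([ 1.19741809e+00,  3.00438945e-01,  1.52155978e+00,  1.60368904e-05,
        1.32071476e+00, -6.66371847e-02]), 'qd': array([ 0.0010768 ,  0.00086248,  0.00019041, -0.00038128, -0.00129275,
       -0.00077819]), 'effort': array([ 2.99015795e-03, -5.31788242e+01, -3.52755976e+01,  7.09837954e-02,
        2.42261623e-02, -4.22737446e-05]), 'eef_pos': array([165.99855882, 524.08149031, 204.91298454]), 'eef_rot': array([-1.65129159,  1.56967539, -1.95803662]), 'wrist_force': array([-0.14891312,  0.38231993, -0.26436812]), 'moment': array([-0.0411771 ,  0.01281563, -0.00593904]), 'finger_gap': 94.02281503717161}
scene {'fovy': 46.6628672710124, 'cx': 322.80339079070393, 'cy': 200.11684472653147, 'position': array([1493.80344958,  244.75994854,  895.60092515]), 'orientation': array([-2.28880089, -0.00286307,  1.83701942])}
side {'fovy': 46.450670555472016, 'cx': 311.2128787360589, 'cy': 194.50632934688366, 'position': array([ 435.41983286, 1349.56659193,  983.24063929]), 'orientation': array([-2.16192944e+00,  1.01677927e-03, -2.99739990e+00])}
wrist {'fovy': 71.2087321843319, 'cx': 314.2429856146214, 'cy': 198.1097079713961, 'T_tool_cam': array([[-8.49685420e-04, -2.27902809e-01,  9.73683515e-01,
        -1.78988887e+02],
       [ 9.99999621e-01, -3.79451176e-04,  7.83834888e-04,
        -2.64340519e-01],
       [ 1.90827182e-04,  9.73683812e-01,  2.27903045e-01,
        -6.56517067e+01],
       [ 0.00000000e+00,  0.00000000e+00,  0.00000000e+00,
         1.00000000e+00]])}
```

View pics/scene0.png

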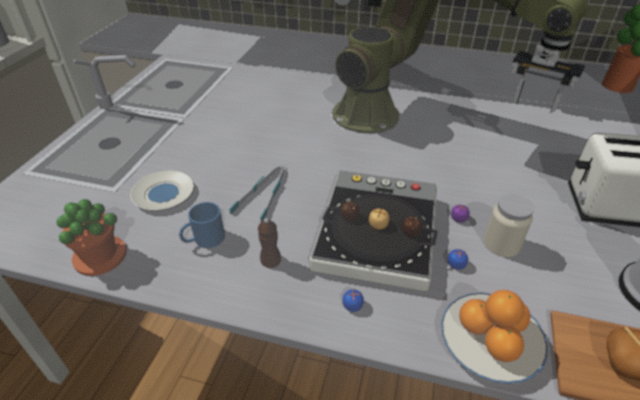

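View pics/side0.png

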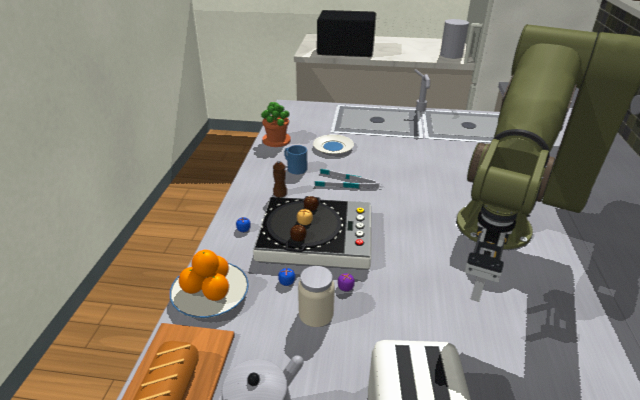

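View pics/wrist0.png

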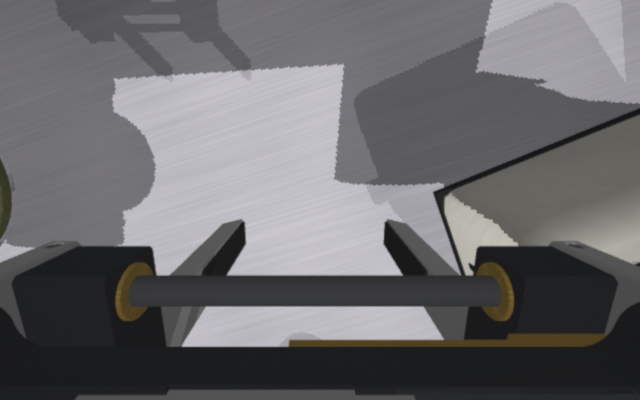

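```bash
python3 - <<'E'
import cv2
a=cv2.imread("pics/scene0.png");b=cv2.imread("pics/side0.png")
cv2.imwrite("pics/sc1.png",cv2.resize(a[155:295,220:445],None,fx=3.5,fy=3.5,interpolation=cv2.INTER_CUBIC))
cv2.imwrite("pics/si1.png",cv2.resize(b[150:280,230:400],None,fx=4.4,fy=4.4,interpolation=cv2.INTER_CUBIC))
E
```

```text
(no output)
```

View pics/sc1.png

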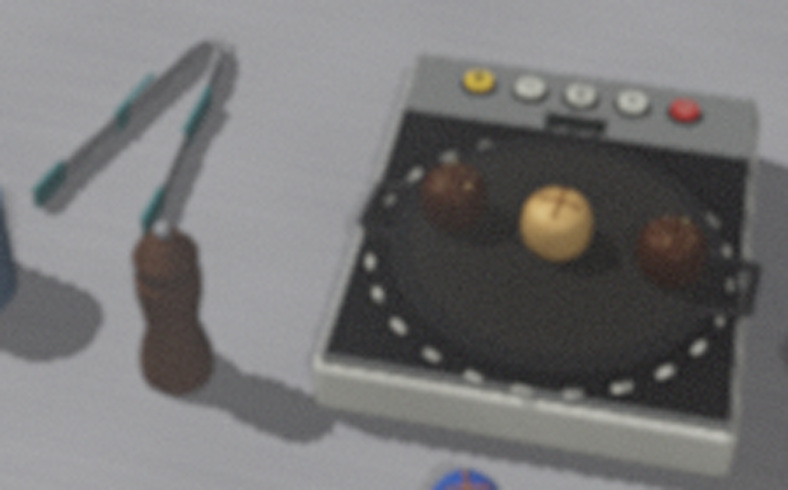

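View pics/si1.png

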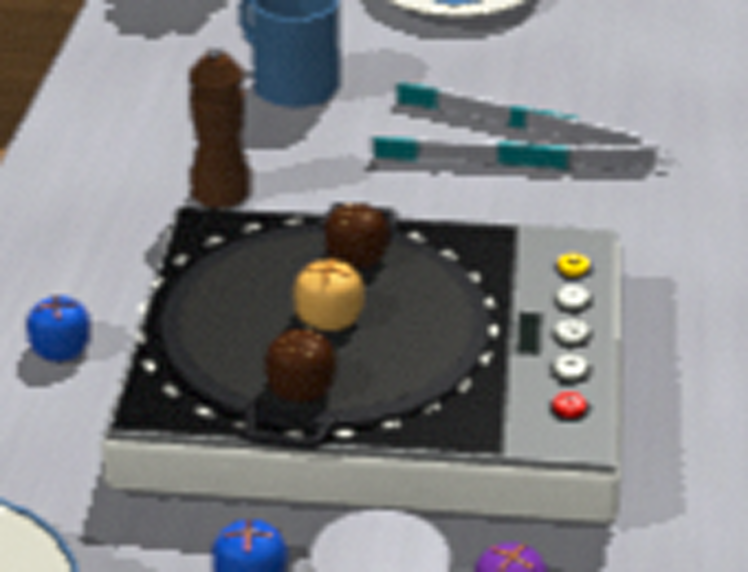

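```bash
cat >> h.py <<'E'
import pickle
def RPY(r): return R.from_euler('xyz',r).as_matrix()
def load(n): return pickle.load(open(n+".pkl","rb"))
def campose(c):
    if 'T_tool_cam' in c:
        s=c['state'];T=np.eye(4);T[:3,:3]=RPY(s['eef_rot']);T[:3,3]=s['eef_pos'];T=T@c['T_tool_cam'];return T[:3,:3],T[:3,3]
    return RPY(c['orientation']),np.array(c['position'])
def f(c): return 200/np.tan(np.radians(c['fovy'])/2)
def ray(c,u,v):
    Rm,p=campose(c);d=Rm@np.array([(u-c['cx'])/f(c),(v-c['cy'])/f(c),1]);return p,d/np.linalg.norm(d)
def onz(c,u,v,z):
    p,d=ray(c,u,v);return p+d*(z-p[2])/d[2]
def proj(c,P):
    Rm,p=campose(c);q=(np.atleast_2d(P)-p)@Rm;return np.c_[c['cx']+f(c)*q[:,0]/q[:,2],c['cy']+f(c)*q[:,1]/q[:,2]]
def tri(obs):
    A=np.zeros((3,3));b=np.zeros(3)
    for c,u,v in obs:
        p,d=ray(c,u,v);M=np.eye(3)-np.outer(d,d);A+=M;b+=M@p
    return np.linalg.solve(A,b)
def snap(n,tag):
    s=readout.read_state();c=cams.camera(n);c['state']=s;pickle.dump(c,open(tag+".pkl","wb"));cv2.imwrite(f"pics/{tag}.png",c["image"][:,:,::-1]);return c
E
python3 - <<'E'
from h import *
a=load("scene0");b=load("side0")
def blobs(c,lo,hi,roi,amin=4):
    h=cv2.cvtColor(c['image'],cv2.COLOR_RGB2HSV);m=cv2.inRange(h,lo,hi);z=np.zeros_like(m);x0,y0,x1,y1=roi;z[y0:y1,x0:x1]=m[y0:y1,x0:x1]
    n,l,st,ce=cv2.connectedComponentsWithStats(z);return [(st[i,4],ce[i].round(1),st[i,:4]) for i in range(1,n) if st[i,4]>=amin]
A=(325,165,445,290);B=(230,180,400,280)
for nm,lo,hi in (("yellow",(20,120,120),(35,255,255)),("red",(0,150,120),(8,255,255)),("wheat",(10,80,110),(24,255,255))):
    print(nm,blobs(a,lo,hi,A),blobs(b,lo,hi,B))
print("teal",blobs(a,(75,60,40),(100,255,255),(225,160,300,230)),blobs(b,(75,60,40),(100,255,255),(305,160,390,195)))
E
```

```text
yellow [(np.int32(35), array([356.4, 178. ]), array([353, 176,   8,   5], dtype=int32))] [(np.int32(28), array([359.8, 209.7]), array([357, 208,   7,   5], dtype=int32)), (np.int32(6), array([300.8, 212.7]), array([300, 212,   3,   3], dtype=int32)), (np.int32(11), array([306.5, 213.2]), array([305, 212,   5,   3], dtype=int32))]
red [(np.int32(8), array([414.8, 187.5]), array([412, 186,   7,   3], dtype=int32))] [(np.int32(20), array([358.9, 241.6]), array([356, 239,   7,   6], dtype=int32))]
wheat [(np.int32(47), array([356.3, 177.8]), array([352, 175,   9,   7], dtype=int32)), (np.int32(315), array([378.3, 217.6]), array([369, 208,  20,  20], dtype=int32))] [(np.int32(194), array([304. , 216.2]), array([297, 209,  15,  16], dtype=int32)), (np.int32(6), array([357.3, 210.2]), array([356, 208,   4,   5], dtype=int32))]
teal [(np.int32(24), array([276.1, 186.6]), array([273, 180,   7,  13], dtype=int32)), (np.int32(7), array([254.7, 186.1]), array([254, 184,   3,   5], dtype=int32)), (np.int32(32), array([233.4, 206.6]), array([230, 202,   8,  11], dtype=int32)), (np.int32(22), array([263.2, 214.1]), array([261, 210,   6,   9], dtype=int32))] [(np.int32(50), array([324.6, 171.3]), array([320, 169,  10,   6], dtype=int32)), (np.int32(28), array([348.4, 175.9]), array([345, 174,  11,   5], dtype=int32)), (np.int32(4), array([358.5, 176. ]), array([357, 176,   4,   1], dtype=int32)), (np.int32(54), array([319.6, 183.3]), array([315, 181,  10,   6], dtype=int32)), (np.int32(88), array([350.5, 184.9]), array([343, 182,  16,   7], dtype=int32))]
```

```bash
python3 - <<'E'
from h import *
a=load("scene0");b=load("side0")
for nm,u,v in (("yellow",(356.3,177.9),(359.8,209.7)),("red",(414.9,186.5),(358.9,241.6)),("wheat",(379,218),(304.7,217)),("ryeR",(349.5,210.5),(311.5,203.5)),("ryeL",(412,226),(298.5,233.5))):
    P=tri([(a,*u),(b,*v)]);print(nm,P.round(1),(proj(a,P)-u).round(1),(proj(b,P)-v).round(1))
for z in (66,):
  print(onz(a,356.3,177.9,z),onz(b,359.8,209.7,z),onz(a,414.9,186.5,z),onz(b,358.9,241.6,z))
print("tongs, z=11..")
# scene: grip faces; hinge
for nm,u,v in (("hinge",(283.5,167.5),(381,187)),):
    print(nm,tri([(a,*u),(b,*v)]))
for q in ((324.6,171.3),(319.6,183.3),(348.4,175.9),(350.5,184.9),(380,186.5)): print("side",q,onz(b,*q,15).round(1))
for q in ((276.1,186.6),(254.7,184.1),(233.4,206.6),(263.2,214.1),(283.5,167.5)): print("scene",q,onz(a,*q,15).round(1))
for q in ((269,264),): print("mill",onz(a,*q,0))
print(onz(b,279,194,0))
E
```

```text
yellow [457.5  64.6  65.9] [[0. 0.]] [[ 0. -0.]]
red [450.6 231.9  65.1] [[0. 0.]] [[ 0. -0.]]
wheat [629.9 159.6  87.5] [[0.1 0.2]] [[ 0.1 -0.1]]
ryeR [619.7  80.4  85.9] [[-0.  -0.1]] [[-0.  0.]]
ryeL [635.8 244.2  86.2] [[0.2 0.3]] [[ 0.2 -0.2]]
[457.48909986  64.55658519  66.        ] [457.57889944  64.89314062  66.        ] [451.62398932 231.89875264  66.        ] [450.59081284 233.13354595  66.        ]
tongs, z=11..
hinge [ 387.08690332 -184.38401859    2.81388743]
side (324.6, 171.3) [ 614.4 -251.5   15. ]
side (319.6, 183.3) [ 622.8 -159.4   15. ]
side (348.4, 175.9) [ 516.8 -229.8   15. ]
side (350.5, 184.9) [ 503.7 -165.    15. ]
side (380, 186.5) [ 391.2 -169.7   15. ]
scene (276.1, 186.6) [ 498.5 -168.5   15. ]
scene (254.7, 184.1) [ 504.5 -234.4   15. ]
scene (233.4, 206.6) [ 615.1 -255.3   15. ]
scene (263.2, 214.1) [ 622.  -162.7   15. ]
scene (283.5, 167.5) [ 403.3 -177.8   15. ]
mill [ 7.77773491e+02 -8.92026589e+01  1.13686838e-13]
[ 7.68315330e+02 -8.60318842e+01 -1.13686838e-13]
```

```bash
cat >> h.py <<'E'
def down(yaw): # tool x down, tool y = horizontal dir rotated 'yaw' from world +y
    y=np.array([-np.sin(yaw),np.cos(yaw),0]);x=np.array([0,0,-1.]);return np.c_[x,y,np.cross(x,y)]
def rel(target,Rt=None,s=None):
    s=s or readout.read_state();R0=RPY(s['eef_rot']);
    if Rt is None: Rt=R0
    w=R.from_matrix(R0.T@Rt).as_rotvec();d=np.array(target)-s['eef_pos']
    print("pos",s['eef_pos'].round(1),"F",s['wrist_force'].round(1),"t",round(s['clock'],2),"gap",round(s['finger_gap'],1))
    print("turn",w.round(4),"shift in start frame m",(R0.T@d/1000).round(4),"in end frame",(Rt.T@d/1000).round(4))
E
python3 - <<'E'
from h import *
s=readout.read_state();print(RPY(s['eef_rot']).round(3))
rel([457.5,64.7,110],down(0.04));rel([457.5,64.7,110],down(0.04+np.pi))
print(s['joints'])
E
```

```text
[[-0.     0.302  0.953]
 [-0.001  0.953 -0.302]
 [-1.    -0.001 -0.   ]]
pos [166.  524.1 205. ] F [-1.   0.4  0.5] t 0.15 gap 94.0
turn [-3.468e-01 -2.000e-04  8.000e-04] shift in start frame m [ 0.0953 -0.3499  0.4166] in end frame [ 0.095  -0.4707  0.2729]
pos [166.  524.1 205. ] F [-1.   0.4  0.5] t 0.15 gap 94.0
turn [2.7948e+00 1.2000e-03 3.0000e-04] shift in start frame m [ 0.0953 -0.3499  0.4166] in end frame [ 0.095   0.4707 -0.2729]
[ 1.19742401e+00  3.00332870e-01  1.52141512e+00  1.23114867e-06
  1.32070903e+00 -6.65932991e-02]
```

Emit:
apply_moves:
  plan: [-0.1734,0,0,0,0,0,0,-0.1734,0,0,0,0,0,0,0,0,0,0,-0.047,0.0273,0,0,0,0,0,-0.047,0.0273,0,0,0,0,0,-0.047,0.0273,0]
  force: 10

```text
clock: 0.78
eef_pos: [254.1, 385.2, 205.3]
eef_rot: [-1.975, 1.571, -1.934]
wrist_force: [0.5, -1.2, 0.1]
finger_gap: 47.6
```

Emit:
apply_moves:
  plan: [0,0,0,0,-0.047,0.0273,0,0,0,0,0,-0.047,0.0273,0,0,0,0,0,-0.047,0.0273,0,0,0,0,0,-0.047,0.0273,0,0,0,0,0,-0.047,0.0273,0]

```text
clock: 1.4
eef_pos: [400.0, 155.7, 205.5]
eef_rot: [0.355, 1.571, 0.395]
wrist_force: [1.3, 0.4, -0.5]
finger_gap: 0.7
```

```bash
python3 - <<'E'
from h import *
rel([457.5,64.7,110],down(0.04))
snap("wrist","w1")
E
```

```text
pos [400.  155.7 205.5] F [ 1.3  0.4 -0.5] t 1.4 gap 0.7
turn [ 0.      0.0003 -0.0001] shift in start frame m [ 0.0955 -0.0932  0.0538] in end frame [ 0.0955 -0.0932  0.0538]
```

View pics/w1.png

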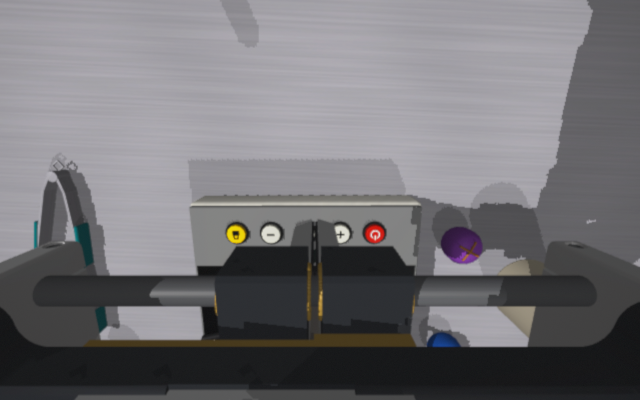

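```bash
python3 - <<'E'
from h import *
c=load("w1")
for n,u,v in (("y",236,234),("minus",270.5,234),("plus",341.5,234),("red",374.5,234)): print(n,onz(c,u,v,67).round(1))
rel([457.5,64.7,110],down(0.04))
E
```

```text
y [456.8  63.7  67. ]
minus [455.1 105.2  67. ]
plus [451.8 190.6  67. ]
red [450.2 230.3  67. ]
pos [402.3 151.7 205.4] F [ 0.1 -0.  -0.5] t 1.45 gap 0.3
turn [-0.0026  0.0006  0.0012] shift in start frame m [ 0.0955 -0.0889  0.0518] in end frame [ 0.0954 -0.0891  0.0516]
```

Emit:
apply_moves:
  plan: [0,0,0,0.015,-0.044,0.0255,0,0,0,0,0.03,-0.0445,0.0255,0,0,0,0,0.03,0,0,0,0,0,0,0.02,0,0,0,0,0,0,0,0,0,0]

```text
clock: 2.08
eef_pos: [453.1, 70.9, 109.4]
eef_rot: [-3.112, 1.568, -3.072]
wrist_force: [0.7, -0.6, 0.2]
finger_gap: 0.5
```

```bash
python3 - <<'E'
from h import *
rel([457.1,64.4,75],down(0.04))
E
```

```text
pos [453.1  70.9 109.4] F [ 0.7 -0.6  0.2] t 2.08 gap 0.5
turn [-0.0002 -0.0028  0.0001] shift in start frame m [ 0.0344 -0.0066  0.0038] in end frame [ 0.0344 -0.0066  0.0037]
```

Emit:
apply_moves:
  plan: [0,0,0,0.02,-0.0065,0.0038,0,0,0,0,0.0144,0,0,0,0,0,0,0,0,0,0]

```text
clock: 2.45
eef_pos: [457.5, 64.8, 75.8]
eef_rot: [3.134, 1.57, -3.109]
wrist_force: [0.7, 0.7, -0.5]
finger_gap: 0.4
```

```bash
python3 - <<'E'
from h import *
rel([457.1,64.4,63],down(0.04))
E
```

```text
pos [457.5  64.8  75.8] F [ 0.7  0.7 -0.5] t 2.45 gap 0.4
turn [ 0.0001 -0.0012 -0.    ] shift in start frame m [ 0.0128 -0.0004 -0.0004] in end frame [ 0.0128 -0.0004 -0.0004]
```

Well aligned over the yellow key. Press.

Emit:
apply_moves:
  plan: [0,0,0,0.007,0,0,0,0,0,0,0.005,0,0,0,0,0,0,0.001,0,0,0,0,0,0,0,0,0,0]

```text
clock: 2.95
eef_pos: [458.2, 64.8, 63.4]
eef_rot: [0.33, 1.57, 0.37]
wrist_force: [0.7, 1.2, 3.4]
finger_gap: 0.5
```

Emit:
apply_moves:
  plan: [0,0,0,0.001,0,0,0,0,0,0,0,0,0,0]

```text
clock: 3.2
eef_pos: [458.1, 64.7, 62.3]
eef_rot: [0.295, 1.57, 0.335]
wrist_force: [1.5, 3.0, 3.2]
finger_gap: 0.4
```

Emit:
apply_moves:
  plan: [0,0,0,-0.028,0,0,0,0,0,0,0,0,0,0,0,0,0,0,0.056,-0.001,0,0,0,0,0,0.056,0,0,0,0,0,0,0.0546,0,0]

```text
clock: 3.82
eef_pos: [449.6, 232.4, 89.0]
eef_rot: [-2.572, 1.569, -2.533]
wrist_force: [1.0, 0.2, 0.4]
finger_gap: 0.4
```

Emit:
apply_moves:
  plan: [0,0,0,0,0,0,0,0,0,0,0,0,0,0]

```text
clock: 4.08
eef_pos: [449.8, 230.3, 89.1]
eef_rot: [-2.611, 1.569, -2.571]
wrist_force: [-0.6, -0.2, -0.3]
finger_gap: 0.4
```

```bash
python3 - <<'E'
from h import *
rel([450.4,231.3,75],down(0.04))
E
```

```text
pos [449.8 230.3  89.1] F [-0.6 -0.2 -0.3] t 4.08 gap 0.4
turn [ 0.0003 -0.0014  0.0008] shift in start frame m [0.0141 0.0009 0.0006] in end frame [0.0141 0.0009 0.0006]
```

Emit:
apply_moves:
  plan: [0,0,0,0.014,0.0009,0.0006,0,0,0,0,0.006,0,0,0,0,0,0,0.005,0,0,0,0,0,0,0.0015,0,0,0,0,0,0,0,0,0,0]

```text
clock: 4.7
eef_pos: [450.9, 231.8, 63.7]
eef_rot: [-0.621, 1.571, -0.581]
wrist_force: [-1.5, -2.8, 3.0]
finger_gap: 0.3
```

Emit:
apply_moves:
  plan: [0,0,0,0.0015,0,0,0,0,0,0,0,0,0,0]

```text
clock: 4.95
eef_pos: [451.0, 231.9, 62.3]
eef_rot: [0.003, 1.57, 0.043]
wrist_force: [-0.5, -3.5, 4.3]
finger_gap: 0.5
```

Emit:
apply_moves:
  plan: [0,0,0,-0.05,0,0,0,0,0,0,-0.05,0,0,100,0,0,0,-0.034,-0.05,0.011,100,0,0,0,-0.034,-0.05,0.011,100,0,0,0,0,-0.06,0.013,100]

```text
clock: 5.58
eef_pos: [493.3, 72.6, 232.7]
eef_rot: [0.128, 1.566, 0.17]
wrist_force: [1.4, 0.5, -0.3]
finger_gap: 37.0
```

Emit:
apply_moves:
  plan: [0,0,0,0,-0.06,0.013,100,0,0,0,0,-0.06,0.013,100,0,0,0,0,-0.06,0.013,100,0,0,0,0,-0.06,0.013,100,0,0,0,0,-0.031,0.005,100]

```text
clock: 6.2
eef_pos: [560.2, -197.6, 229.4]
eef_rot: [1.809, 1.57, 1.847]
wrist_force: [-0.5, 1.1, -0.1]
finger_gap: 87.2
```

Emit:
apply_moves:
  plan: [0,0,0,0,0,0,100,0,0,0,0,0,0,100]

```text
clock: 6.45
eef_pos: [560.0, -194.2, 229.9]
eef_rot: [1.634, 1.57, 1.674]
wrist_force: [-0.1, -1.1, -0.1]
finger_gap: 93.8
```

```bash
python3 - <<'E'
from h import *
rel([450.4,231.3,75],down(0.04))
snap("wrist","w2")
E
```

```text
pos [ 560.  -194.2  229.9] F [-0.1 -1.1 -0.1] t 6.45 gap 93.8
turn [ 0.0005 -0.     -0.0004] shift in start frame m [ 0.1551  0.4295 -0.0923] in end frame [ 0.1549  0.4295 -0.0925]
```

View pics/w2.png

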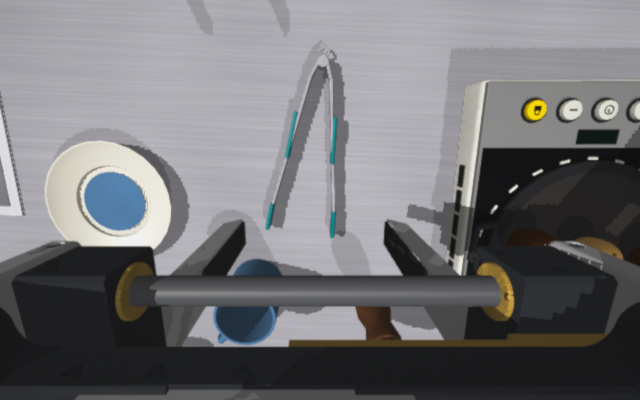

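```bash
python3 - <<'E'
from h import *
c=load("w2")
a=c['image'][35:250,240:370]
cv2.imwrite("pics/w2c.png",cv2.resize(a,None,fx=2.7,fy=2.7,interpolation=cv2.INTER_CUBIC)[:,:,::-1])
h=cv2.cvtColor(c['image'],cv2.COLOR_RGB2HSV);m=cv2.inRange(h,(75,90,40),(100,255,255));m[:90]=0;m[245:]=0;m[:,:255]=0;m[:,345:]=0
n,l,st,ce=cv2.connectedComponentsWithStats(m)
for i in range(1,n):
    if st[i,4]>20:
        ys,xs=np.where(l==i);print(st[i],ce[i].round(1),onz(c,*ce[i],16).round(1))
        for v in (ys.min(),ys.max()): 
            x=xs[ys==v];print('  ',v,x.min(),x.max(),onz(c,x.min(),v,22).round(1),onz(c,x.max(),v,22).round(1))
print(onz(c,323,62,22))
E
```

```text
[285 112  12  46 156] [290.5 136. ] [ 500.  -229.1   16. ]
   112 294 296 [ 468.7 -224.6   22. ] [ 468.6 -221.9   22. ]
   157 286 288 [ 528.4 -234.1   22. ] [ 528.3 -231.4   22. ]
[330 117   7  47 169] [333.3 140.8] [ 504.1 -169.9   16. ]
   117 334 335 [ 473.  -171.2   22. ] [ 472.9 -169.8   22. ]
   163 331 333 [ 534.2 -171.9   22. ] [ 534.1 -169.1   22. ]
[266 204   8  25 103] [269.5 215.8] [ 615.5 -257.4   16. ]
   204 270 272 [ 596.1 -255.8   22. ] [ 596. -253.   22.]
   228 266 268 [ 632.5 -261.5   22. ] [ 632.3 -258.6   22. ]
[330 212   6  26 109] [332.3 224.2] [ 624.8 -164.7   16. ]
   212 332 334 [ 604.4 -166.6   22. ] [ 604.3 -163.7   22. ]
   237 331 332 [ 642.6 -166.    22. ] [ 642.6 -164.5   22. ]
[ 406.07798868 -189.00729785   22.        ]
```

View pics/w2c.png

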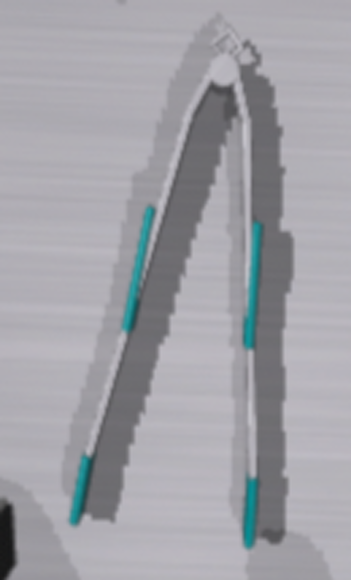

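```bash
python3 - <<'E'
from h import *
rel([502,-199.5,4],down(-0.09))
E
```

```text
pos [ 560.  -193.9  230.1] F [ 0.3 -0.5 -0.3] t 6.5 gap 93.7
turn [ 0.1311  0.0002 -0.0002] shift in start frame m [ 0.2261 -0.0033 -0.0582] in end frame [ 0.2261 -0.0108 -0.0573]
```

Emit:
apply_moves:
  plan: [0.131,0,0,0,0,0,100,0,0,0,0.02,-0.0108,-0.0573,100,0,0,0,0.06,0,0,100,0,0,0,0.06,0,0,100,0,0,0,0,0,0,100]

```text
clock: 7.12
eef_pos: [500.2, -198.7, 87.4]
eef_rot: [2.766, 1.564, 2.676]
wrist_force: [-0.3, -0.1, 1.5]
finger_gap: 94.1
```

```bash
python3 - <<'E'
from h import *
rel([502,-199.5,4],down(-0.09))
c=snap("wrist","w3")
E
```

```text
pos [ 500.2 -198.7   87.4] F [-0.3 -0.1  1.5] t 7.12 gap 94.1
turn [ 0.0003 -0.0062 -0.0024] shift in start frame m [ 0.0834 -0.0008  0.0024] in end frame [ 0.0834 -0.0006  0.0018]
```

View pics/w3.png

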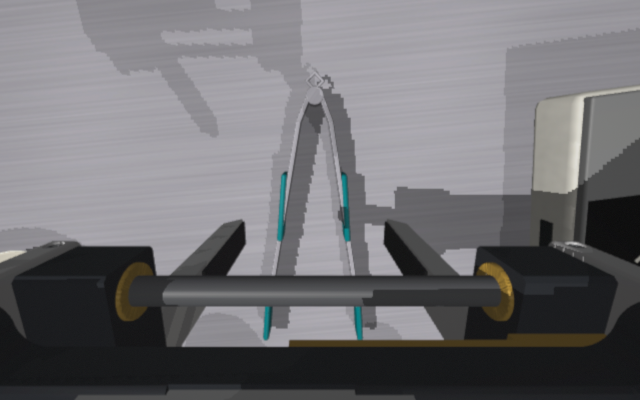

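Emit:
apply_moves:
  plan: [0,0,0,0.045,0,0.0015,100,0,0,0,0.03,0,0,100,0,0,0,0.008,0,0,100,0,0,0,0,0,0,100]

```text
clock: 7.68
eef_pos: [504.6, -201.0, 9.0]
eef_rot: [-0.355, 1.568, -0.446]
wrist_force: [0.5, 0.8, 0.3]
finger_gap: 94.0
```

```bash
python3 - <<'E'
from h import *
rel([502,-199.5,4],down(-0.09))
E
```

```text
pos [ 504.6 -201.     9. ] F [0.5 0.8 0.3] t 7.67 gap 94.0
turn [-0.0007  0.0023  0.0008] shift in start frame m [ 0.005   0.0013 -0.0027] in end frame [ 0.005   0.0013 -0.0027]
```

Emit:
apply_moves:
  plan: [0,0,0,0.006,0.0013,-0.0015,100,0,0,0,0,0,0,68,0,0,0,0,0,0,60,0,0,0,0,0,0,60,0,0,0,0,0,0,60]
  force: 25

```text
clock: 8.3
eef_pos: [502.2, -199.4, 1.2]
eef_rot: [-0.435, 1.57, -0.526]
wrist_force: [-0.3, -0.4, 1.9]
finger_gap: 58.6
```

Emit:
apply_moves:
  plan: [0,0,0,0,0,0,60,0,0,0,0,0,0,60]

```text
clock: 8.55
eef_pos: [502.2, -199.4, 1.2]
eef_rot: [-0.346, 1.57, -0.437]
wrist_force: [0.2, -0.7, 3.3]
finger_gap: 56.4
```

```bash
python3 - <<'E'
from h import *
rel([502,-199.5,4],down(-0.09))
c=snap("wrist","w4")
E
```

```text
pos [ 502.2 -199.4    1.2] F [ 0.2 -0.7  3.3] t 8.55 gap 56.4
turn [-0.0011  0.0003  0.0001] shift in start frame m [-0.0028 -0.0002 -0.0002] in end frame [-0.0028 -0.0002 -0.0002]
```

View pics/w4.png

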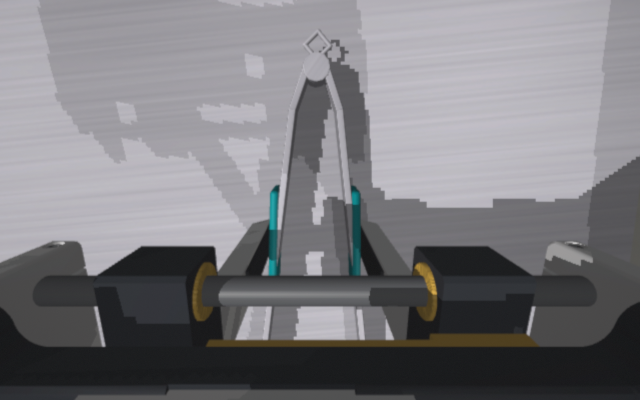

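Emit:
apply_moves:
  plan: [0,0,0,-0.015,0,0,60,0,0,0,-0.03,0,0,60,0,0,0,-0.05,0,0,60,0,0,0,-0.055,0,0,60,0,0,0,-0.04,0,0,60]

```text
clock: 9.22
eef_pos: [502.0, -199.2, 194.4]
eef_rot: [-0.348, 1.569, -0.439]
wrist_force: [-0.7, -0.7, -1.0]
finger_gap: 56.6
```

Emit:
apply_moves:
  plan: [0,0,0,0,0,0,60,0,0,0,0,0,0,60]

```text
clock: 9.48
eef_pos: [501.6, -199.0, 190.5]
eef_rot: [2.819, 1.57, 2.728]
wrist_force: [1.1, -0.8, -1.5]
finger_gap: 56.4
```

```bash
python3 - <<'E'
from h import *
rel([512,170,200],down(-0.09))
c=snap("wrist","w5");s=snap("side","s5");p=snap("scene","sc5")
a=cv2.resize(s['image'][80:280,230:470],None,fx=3,fy=3,interpolation=cv2.INTER_CUBIC);cv2.imwrite("pics/s5c.png",a[:,:,::-1])
a=cv2.resize(p['image'][60:240,180:420],None,fx=3,fy=3,interpolation=cv2.INTER_CUBIC);cv2.imwrite("pics/sc5c.png",a[:,:,::-1])
E
```

```text
pos [ 501.6 -199.   190.5] F [ 1.1 -0.8 -1.5] t 9.47 gap 56.4
turn [-0.0009 -0.0011 -0.0004] shift in start frame m [-0.0093  0.3685 -0.0231] in end frame [-0.0095  0.3685 -0.0228]
```

View pics/s5c.png

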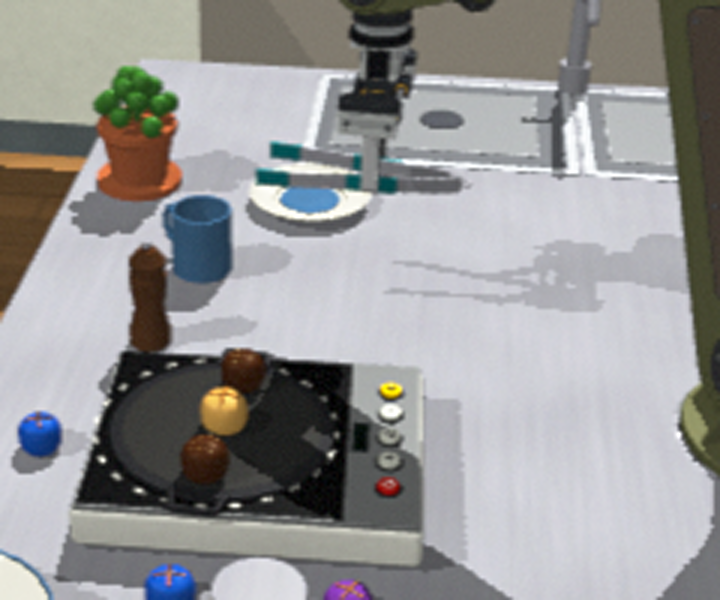

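View pics/sc5c.png

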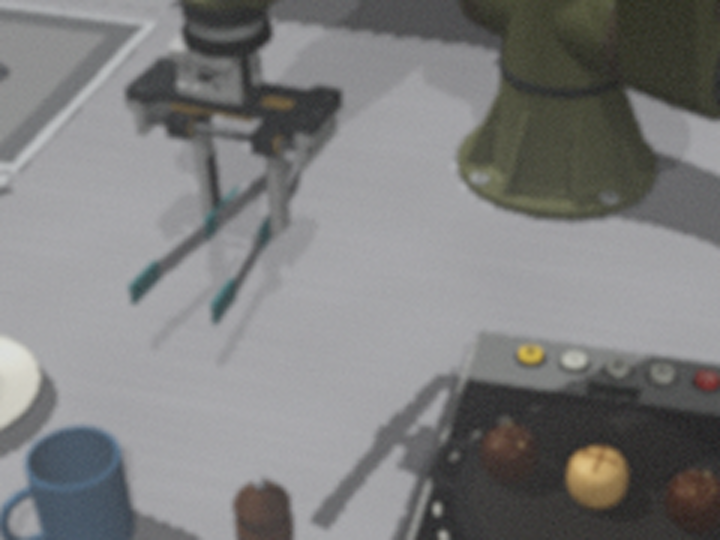

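View pics/w5.png

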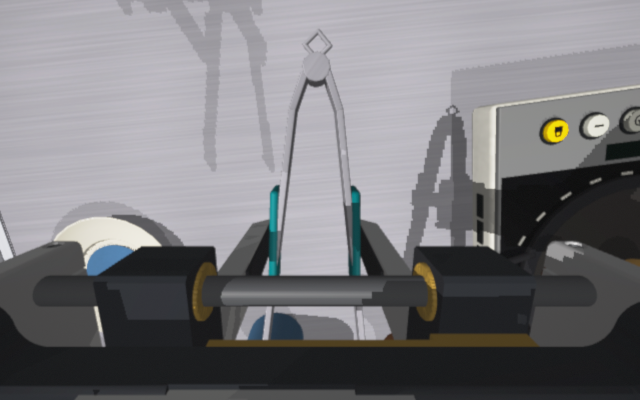

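```bash
python3 - <<'E'
from h import *
a=load("sc5");b=load("s5")
def bl(c,roi):
    h=cv2.cvtColor(c['image'],cv2.COLOR_RGB2HSV);m=cv2.inRange(h,(75,70,30),(100,255,255));z=np.zeros_like(m);x0,y0,x1,y1=roi;z[y0:y1,x0:x1]=m[y0:y1,x0:x1]
    n,l,st,ce=cv2.connectedComponentsWithStats(z);return [ce[i] for i in range(1,n) if st[i,4]>8]
A=bl(a,(215,115,275,170));B=bl(b,(310,120,365,148));print(A,B)
for p in A:
  for q in B:
    P=tri([(a,*p),(b,*q)]);e=np.abs(proj(a,P)-p).max()
    if e<1.5: print(p,q,P.round(1),e)
E
```

```text
[array([227.14285714, 152.5       ]), array([254.15, 157.5 ])] [array([324.38461538, 129.78846154]), array([348.33333333, 133.83333333]), array([320.14583333, 138.4375    ]), array([347.17391304, 140.        ]), array([358.81818182, 141.        ])]
[227.14285714 152.5       ] [324.38461538 129.78846154] [ 616.7 -246.2  203.1] 0.5898327083128834
[227.14285714 152.5       ] [347.17391304 140.        ] [ 532.4 -293.9  139.3] 0.25724406338696326
[254.15 157.5 ] [320.14583333 138.4375    ] [ 622.7 -169.3  205.6] 0.8503616599829229
```

Emit:
apply_moves:
  plan: [0,0,0,0,0.015,-0.001,60,0,0,0,0,0.03,-0.002,60,0,0,0,0,0.04,-0.0025,60,0,0,0,0,0.04,-0.0025,60,0,0,0,0,0.04,-0.0025,60]

```text
clock: 10.25
eef_pos: [506.2, -31.9, 190.7]
eef_rot: [2.886, 1.57, 2.796]
wrist_force: [0.5, -0.9, -0.9]
finger_gap: 56.6
```

Emit:
apply_moves:
  plan: [0,0,0,0,0.04,-0.0025,60,0,0,0,0,0.04,-0.0025,60,0,0,0,0,0.04,-0.0025,60,0,0,0,0,0.04,-0.0025,60,0,0,0,0,0.03,-0.0012,60]

```text
clock: 10.88
eef_pos: [511.9, 158.5, 190.7]
eef_rot: [-3.037, 1.57, -3.127]
wrist_force: [-0.5, 0.2, -0.9]
finger_gap: 56.4
```

Emit:
apply_moves:
  plan: [0,0,0,0.02,0.012,-0.001,60,0,0,0,0.02,0,0,60,0,0,0,0,0,0,60,0,0,0,0,0,0,60]

```text
clock: 11.38
eef_pos: [512.9, 168.6, 151.8]
eef_rot: [0.358, 1.57, 0.267]
wrist_force: [-0.1, -0.5, -1.2]
finger_gap: 56.5
```

```bash
python3 - <<'E'
from h import *
rel([512,168.4,140],down(-0.09))
c=snap("wrist","w6");s=snap("side","s6");p=snap("scene","sc6")
a=cv2.resize(s['image'][130:280,230:430],None,fx=3.8,fy=3.8,interpolation=cv2.INTER_CUBIC);cv2.imwrite("pics/s6c.png",a[:,:,::-1])
a=cv2.resize(p['image'][120:280,300:500],None,fx=3.7,fy=3.7,interpolation=cv2.INTER_CUBIC);cv2.imwrite("pics/sc6c.png",a[:,:,::-1])
E
```

```text
pos [512.9 168.6 151.8] F [-0.1 -0.5 -1.2] t 11.38 gap 56.5
turn [-0.0009  0.0006 -0.0002] shift in start frame m [ 0.0117 -0.0002 -0.0008] in end frame [ 0.0118 -0.0002 -0.0008]
```

View pics/s6c.png

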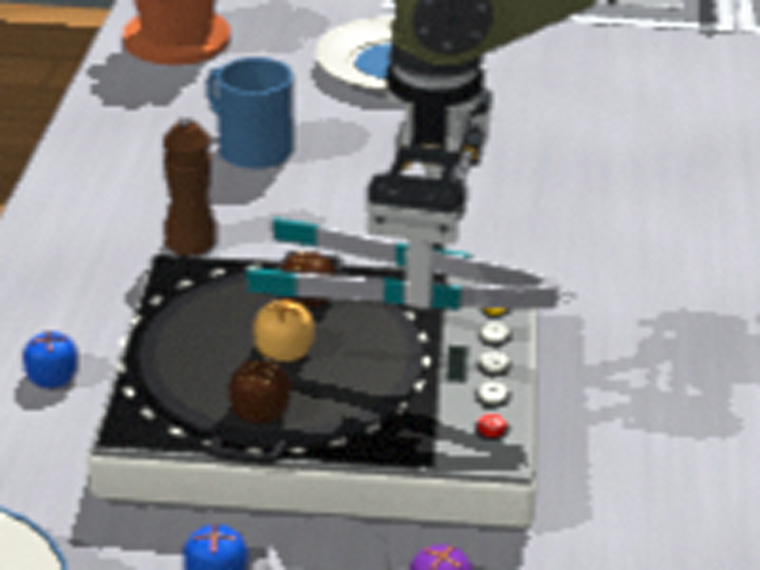

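View pics/sc6c.png

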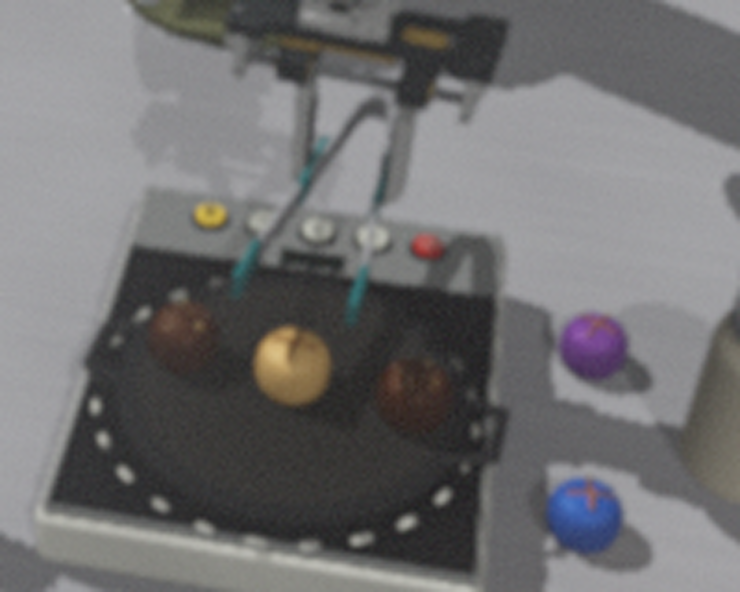

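View pics/w6.png

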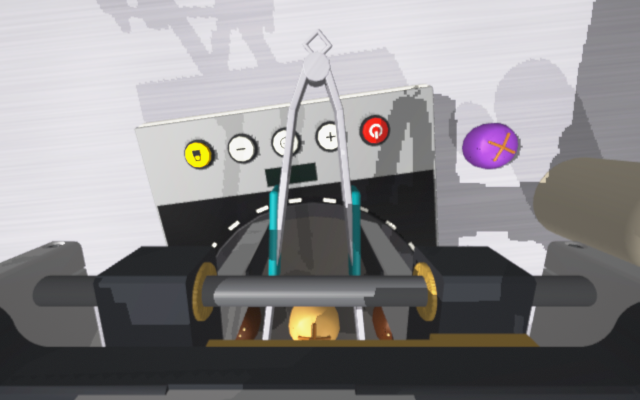

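```bash
python3 - <<'E'
from h import *
a=load("sc6");b=load("s6")
def bl(c,roi):
    h=cv2.cvtColor(c['image'],cv2.COLOR_RGB2HSV);m=cv2.inRange(h,(75,70,30),(100,255,255));z=np.zeros_like(m);x0,y0,x1,y1=roi;z[y0:y1,x0:x1]=m[y0:y1,x0:x1]
    n,l,st,ce=cv2.connectedComponentsWithStats(z);return [(ce[i],st[i,4]) for i in range(1,n) if st[i,4]>8]
A=bl(a,(355,182,402,210));B=bl(b,(290,185,316,210));print(A,B)
for p,_ in A:
  for q,_ in B:
    P=tri([(a,*p),(b,*q)]);e=np.abs(proj(a,P)-p).max()
    if e<2: print(p,q,P.round(1),e)
for n,u,v in (("wheat",(300+292/3.7,120+364/3.7),(230+284.5/3.8,130+331/3.8)),("L",(300+415/3.7,120+392/3.7),(230+259/3.8,130+390/3.8))):
    P=tri([(a,*u),(b,*v)]);print(n,P.round(1),proj(a,P)-u)
E
```

```text
[(array([365.625, 192.   ]), np.int32(48)), (array([395.89795918, 199.63265306]), np.int32(49))] [(array([307.3       , 190.58571429]), np.int32(70)), (array([300.8       , 203.68888889]), np.int32(90))]
[365.625 192.   ] [307.3        190.58571429] [627.4 119.5 163.1] 0.088659447747375
[395.89795918 199.63265306] [300.8        203.68888889] [636.1 195.3 163.3] 0.026489300510604608
wheat [629.7 159.3  86.4] [[0.0251152 0.0560391]]
L [637.3 244.1  88.7] [[0.02717484 0.05644824]]
```

Emit:
apply_moves:
  plan: [0,0,0,0.015,0.0015,-0.0015,60,0,0,0,0.02,0,0,60,0,0,0,0.02,0,0,60,0,0,0,0.014,0,0,60,0,0,0,0,0,0,60]

```text
clock: 12.15
eef_pos: [510.9, 169.8, 81.0]
eef_rot: [-2.79, 1.569, -2.881]
wrist_force: [0.3, -0.1, -0.9]
finger_gap: 56.6
```

```bash
python3 - <<'E'
from h import *
rel([511.5,169.7,78],down(-0.09))
s=snap("side","s7");p=snap("scene","sc7")
a=cv2.resize(s['image'][130:280,230:430],None,fx=3.8,fy=3.8,interpolation=cv2.INTER_CUBIC);cv2.imwrite("pics/s7c.png",a[:,:,::-1])
a=cv2.resize(p['image'][120:280,300:500],None,fx=3.7,fy=3.7,interpolation=cv2.INTER_CUBIC);cv2.imwrite("pics/sc7c.png",a[:,:,::-1])
E
```

```text
pos [510.9 169.8  81. ] F [ 0.3 -0.1 -0.9] t 12.15 gap 56.6
turn [-0.0011 -0.0018  0.0007] shift in start frame m [ 0.003  -0.      0.0006] in end frame [ 0.003  -0.      0.0006]
```

View pics/s7c.png

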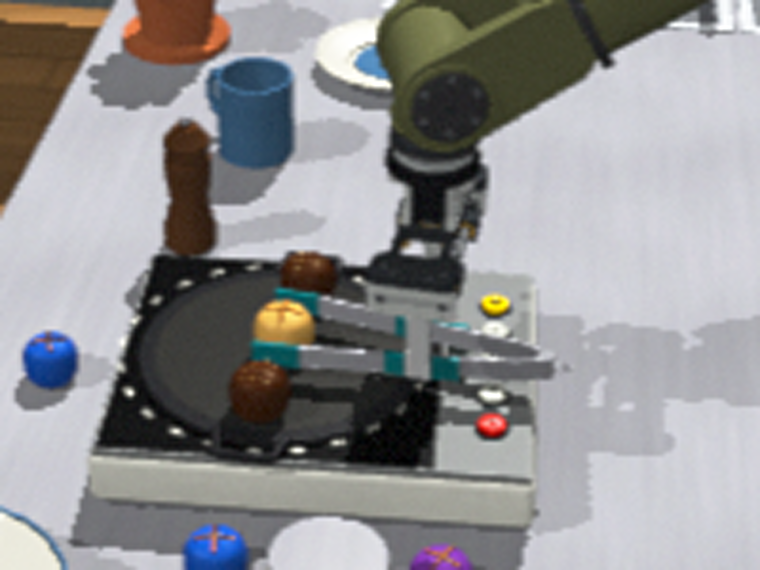

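View pics/sc7c.png

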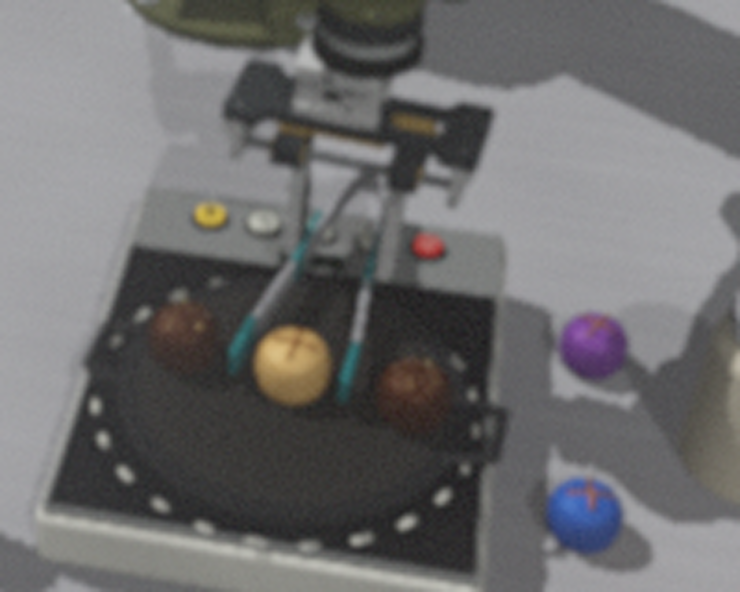

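Emit:
apply_moves:
  plan: [0,0,0,0.003,0,0.0006,60,0,0,0,0,0,0,56,0,0,0,0,0,0,53,0,0,0,0,0,0,50,0,0,0,0,0,0,45]
  force: 22

```text
clock: 12.88
eef_pos: [512.1, 169.9, 79.1]
eef_rot: [0.269, 1.571, 0.178]
wrist_force: [-0.4, -0.1, -0.9]
finger_gap: 46.7
```

Emit:
apply_moves:
  plan: [0,0,0,0,0,0,35,0,0,0,0,0,0,30,0,0,0,0,0,0,30,0,0,0,0,0,0,30]

```text
clock: 13.38
eef_pos: [512.1, 169.9, 79.1]
eef_rot: [0.189, 1.571, 0.098]
wrist_force: [0.6, 0.0, -1.0]
finger_gap: 46.9
```

```bash
python3 - <<'E'
from h import *
rel([511.5,169.7,78],down(-0.09))
E
```

```text
pos [512.1 169.9  79.1] F [ 0.6  0.  -1. ] t 13.38 gap 46.9
turn [-0.001   0.0001 -0.    ] shift in start frame m [ 0.0011 -0.0002 -0.0006] in end frame [ 0.0011 -0.0002 -0.0006]
```

Emit:
apply_moves:
  plan: [0,0,0,-0.004,0,0,30,0,0,0,-0.01,0,0,30,0,0,0,-0.02,0,0,30,0,0,0,-0.02,0,0,30,0,0,0,-0.02,0,0,30]

```text
clock: 14.0
eef_pos: [512.1, 169.9, 154.4]
eef_rot: [0.369, 1.57, 0.278]
wrist_force: [0.2, 0.2, -1.2]
finger_gap: 46.8
```

Emit:
apply_moves:
  plan: [0,0,0,-0.02,0,0,30,0,0,0,-0.02,0,0,30,0,0,0,-0.02,0,0,30,0,0,0,-0.01,0,0,30,0,0,0,0,0,0,30]

```text
clock: 14.62
eef_pos: [512.1, 169.9, 223.6]
eef_rot: [0.356, 1.57, 0.265]
wrist_force: [-0.1, -0.3, -1.6]
finger_gap: 46.6
```

Emit:
apply_moves:
  plan: [0,0,0,0,0,0,30,0,0,0,0,0,0,30,0,0,0,0,0,0,30,0,0,0,0,0,0,30]

```text
clock: 15.12
eef_pos: [512.0, 169.8, 222.9]
eef_rot: [-2.808, 1.57, -2.899]
wrist_force: [0.4, -0.1, -2.8]
finger_gap: 46.7
```

```bash
python3 - <<'E'
from h import *
rel([511.5,169.7,78],down(-0.09))
s=snap("side","s8");p=snap("scene","sc8")
a=cv2.resize(s['image'][130:280,230:430],None,fx=3.8,fy=3.8,interpolation=cv2.INTER_CUBIC);cv2.imwrite("pics/s8c.png",a[:,:,::-1])
a=cv2.resize(p['image'][100:260,300:500],None,fx=3.7,fy=3.7,interpolation=cv2.INTER_CUBIC);cv2.imwrite("pics/sc8c.png",a[:,:,::-1])
E
```

```text
pos [512.  169.8 222.9] F [ 0.4 -0.1 -2.8] t 15.12 gap 46.7
turn [-0.001  -0.0003  0.0001] shift in start frame m [ 0.1449 -0.0002 -0.0004] in end frame [ 0.1449 -0.0002 -0.0005]
```

View pics/s8c.png

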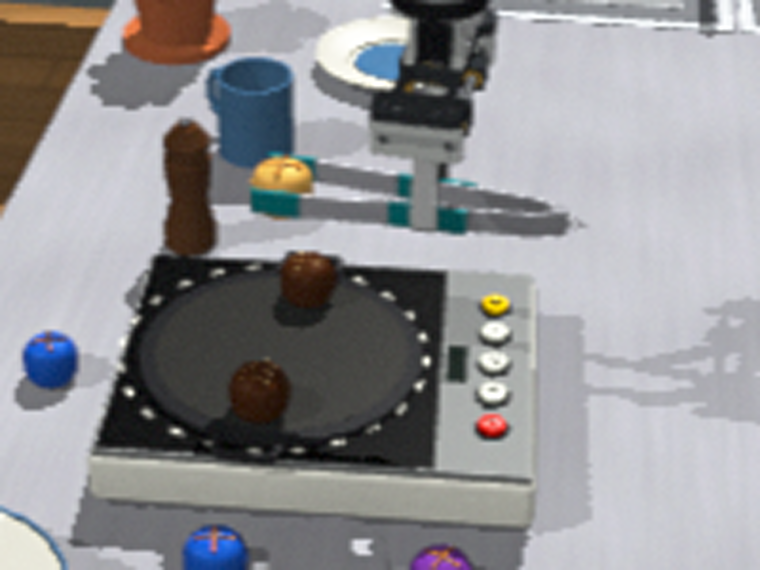

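View pics/sc8c.png

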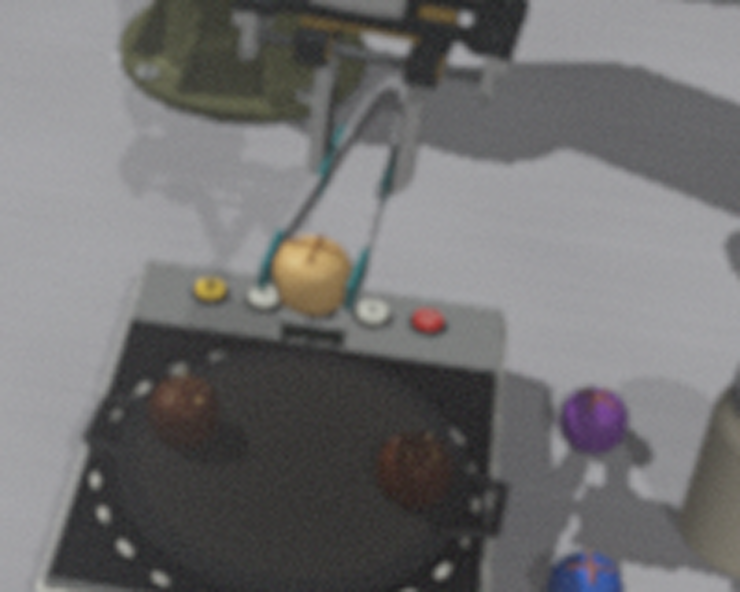

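```bash
python3 - <<'E'
from h import *
a=load("sc8");b=load("s8")
P=tri([(a,300+312/3.7,100+274/3.7),(b,230+282/3.8,130+181/3.8)]);print("roll",P.round(1))
for n,u,v in (("R",(300+183/3.7,100+408/3.7),(230+308/3.8,130+279/3.8)),("L",(300+415/3.7,100+469/3.7),(230+259/3.8,130+391/3.8))): print(n,tri([(a,*u),(b,*v)]).round(1))
s=readout.read_state();print(s['clock'],s['eef_pos'].round(1),np.abs(s['qd']).max(),s['finger_gap'])
ticket.sign_off()
E
```

```text
roll [631.9 159.2 233.3]
R [620.8  80.7  87. ]
L [637.7 244.1  87. ]
15.225 [512.  169.8 223. ] 0.002907345507785794 46.45209743512026
the job is handed in; nothing more can be done
```

I handed the job in at 15.2 s (limit 59 s), with the tongs holding the wheat roll up off the griddle. The sign-off gives no verdict.

- **Keys:** I pressed the yellow lock key about 4.7 mm (3.2 N measured) and released it. Then I pressed the red on/off key about 4.7 mm (4.3 N) and released it. I can't read key travel directly; these figures come from the tool height and wrist force. No other key was touched, and no key looks pressed in the last picture.
- **Tongs and roll:** I gripped the tongs by their grips and lowered the half-closed heads around the wheat roll. They closed at 22 N and stopped at a finger gap of 46.7 mm, against the 47 mm expected with a roll held. I then lifted them 144 mm.
- **Last checks:** The roll's centre measures 233 mm above the worktop, about 166 mm above the griddle (110 mm needed). It is level between the heads, and the arm was still. The dark rolls measure within about 2 mm of where they started. The griddle and the nearby bystanders look unmoved in the last pictures, but I did not measure them.

No check failed or disagreed.

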